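Make up the two table caddies

ROBOT

A 7-joint arm with a two-finger parallel gripper is mounted at the origin on a cart in front of the work surface, level with it; the furniture and walls round the work are solid. World frame = base frame: x ahead of the robot, y to its left, z up, the work surface at z = 0. Lengths are in m, angles in degrees, forces in N, time in s.
With the tool pointing down it reaches from about 0.425 to 0.875 m from the base axis. Payload 4.7 kg.
Tool frame: the origin (TCP) lies midway between the tips of the shut fingers; the grasp point (between the pads) lies 19 mm behind it; z points along the fingers, y is the line along which they close (so a half turn about z gives the same grasp; the last joint's range is limited). The gripper opens to 87 mm and grips with 3 to 60 N. Pads are 19 mm wide; open, the fingers measure 117 mm over their backs; the gripper's body (75 mm by 190 mm) begins 51 mm behind the grasp point.
Start: joints at [68.99, 18.392, -4.016, 83.108, 1.295, 78.541, -3.26], TCP at [0.242, -0.603, 0.223] pointing down, gripper open.
Joint ranges: [-163.93, 163.93], [-17.29, 119.83], [-79.2, 71.16], [3.27, 140.29], [-89.18, 269.18], [5.43, 117.66], [-154.24, 154.24]. Speed limits (degrees/s): [147.25, 147.25, 180, 180, 180, 180, 180].

INTERFACE

Orientations are given as [roll, pitch, yaw] about the fixed x, y, z axes, in that order (R = Rz(yaw) Ry(pitch) Rx(roll)).
In Python, from cell import env gives the robot as it stands.
- The arm moves only by the tool step_arm, never from a script. Its argument "moves" is a list of rows, each an object with "dp": the shift along the tool's x, y, z in mm, a list of three; "dr": the turn, a rotation vector about the tool's x, y, z in rad, a list of three; "fingers": the closure, from 0 (fully open) to 1 (shut). In form: [{"dp": [dx, dy, dz], "dr": [ax, ay, az], "fingers": fingers}, ...]. A call has exactly 5 rows; each row shifts and turns the commanded pose from where the row before left it, along the tool's axes as they then stand; what a row does not reach is not made up. A row lasts 1/8 s, in which the tool goes at most 62.5 mm and 10.7 degrees, less where a joint would pass 70% of its speed; a pose out of reach is approached as far as the arm can. A call with a gripper value outside its range is refused whole. The fingers move at their own pace and stop on an object; "squeeze" is the grip in N (left out, the last holds). Time passes only in rows, so rows that do not move let the fingers close, or fill a call up. It gives the time, the measured TCP pose, the force, the opening and the grip force at its end, in the units of the state.
- env.get_obs(): the state, without advancing time (a new reading comes with each control period).
- env.read_camera(name): name is "scene" or "side" or "wrist"; returns the picture (480x640x3 uint8, red, green, blue); there is no depth.
- env.camera_model(name): a dict with "fx", "fy", "cx", "cy" (pixels), "R" (3x3) and "t" (3): a world point X has camera coordinates R X + t. Camera axes: x right, y down, z forward; pixel columns grow to the right and rows downward; lengths in m; the calibration is good to about 2 mm. A picture is of the moment at which its call begins: read the wrist's pose just before it. camera_model takes no time and is no camera call; for the wrist camera it gives the pose at the moment of the call.
- env.sign_off(): hands the job in; it is judged then, once.
The state is a dict: "time_s": time; "qpos": joint angles; "joint_velocities": joint speeds; "effort": joint torques, N m; "tool_pos": TCP position; "tool_rot": TCP orientation; "force": force on the tool from outside, world axes, zero at the start; "wrist_torque": the same for the moment, N m; "grip_width": finger opening in m; "grasp_force": force on a finger pad.
Only numpy, scipy, OpenCV 4.12 (cv2) and the standard library are available. Lean on these libraries where they do the work, as an engineer would, in place of code of your own. Each camera call takes 0.05 s, during which the arm holds its last target. There are 200 camera calls.

TASK

Make up the two table caddies from the stock on the worktop: the long three-well caddy gets the pepper mill and the red-lidded jar of spread in its two wide wells, either way round, and one of the two black-capped spice jars in the narrow well between them; the short two-well caddy gets the other black-capped spice jar and the red-capped one, either way round. Set each thing down gently (no dropping) so that it stands upright on the floor of its well. Leave the white-lidded jar and the flat tin where they are, and knock nothing over.

Things in the scene. Friction and masses are not known exactly. Their poses are not given: they have to be found in the camera images.
- caddy_three: Longer oak caddy: loose slab, x 100, y 266, 24 mm high, 0.9 kg. Round wells, open above, in a row along its y at x = 0: wide (78 mm bore) at y = -84, narrow (57) at y = 0, wide (78) at y = +84 mm; 16 mm deep, floors 8 mm above the underside. Steel bow handles at both ends (y = +/-138 mm), 62 mm wide, 49 mm high. Origin: centre of the underside, z up; its y within 0.2 rad of world y.
- caddy_two: Shorter oak caddy, same make: loose slab, x 100, y 176, 24 mm high, 0.9 kg. Two narrow wells (57 mm bore) along its y at x = 0, at y = -42 and y = +42 mm; 16 mm deep, floors 8 mm above the underside. Bow handles at both ends (y = +/-93 mm), 49 mm high. Origin: centre of the underside, z up; its y within 0.4 rad of world y. Stands left or right of the longer one.
- pepper_mill: Turned dark-wood pepper mill with a small metal knob on top, round, 58 mm across at the foot, 160 mm tall, 0.13 to 0.25 kg; the head, 116 to 149 mm up, is about 50 mm across, and the body narrows to 48 mm below it. Stands upright on the worktop at the start; origin at the centre of its underside, z up along its axis.
- spread_jar: Glass jar of pale yellow spread with a red screw lid, round, 63 mm across, 86 mm tall, grip it 50 to 70 mm up. Stands upright on the worktop at the start; origin at the centre of its underside, z up along its axis.
- spice_black_1: One of two spice jars of the same shape: slim round glass shaker with a black cap, 41 mm across, 105 mm tall, straight sides; they differ only in the label; either may go to either caddy. Stands upright on the worktop at the start; origin at the centre of its underside, z up along its axis.
- spice_black_2: The other black-capped spice jar, 41 mm across, 105 mm tall, straight sides. Stands upright on the worktop at the start; origin at the centre of its underside, z up along its axis.
- spice_red: Spice jar with a red cap, slim and round, 45 mm across, 106 mm tall, straight sides. Stands upright on the worktop at the start; origin at the centre of its underside, z up along its axis.
- white_jar: Glass jar of red preserve with a white lid, 72 mm across, 102 mm tall, standing among the stock; belongs to neither caddy, leave it. Stands upright on the worktop at the start; origin at the centre of its underside, z up along its axis.
- flat_tin: Flat round food tin, 86 mm across, 40 mm high, standing behind the caddies; not needed, leave it. Stands upright on the worktop at the start; origin at the centre of its underside, z up along its axis.
Not all that is in view belongs to the job. Leave any green or purple look-alike of the spice_black_1 alone.

How it is judged (in metres and radians):
At the end, for the whole second after the job is handed in: Each thing stands in its proper well: within 12 mm of the axis in x and in y, on the floor within 5 mm, upright within 0.1 rad, at rest and released; interchangeable places either way; caddies flat; the white-lidded jar and the tin within 30 mm of their starts ((((x of pepper_mill in the frame of caddy_three between -0.012 and 0.012 m and y of pepper_mill in the frame of caddy_three between 0.072 and 0.096 m and z of pepper_mill in the frame of caddy_three between 0.003 and 0.014 m) and (x of spread_jar in the frame of caddy_three between -0.012 and 0.012 m and y of spread_jar in the frame of caddy_three between -0.096 and -0.072 m and z of spread_jar in the frame of caddy_three between 0.003 and 0.014 m)) or ((x of pepper_mill in the frame of caddy_three between -0.012 and 0.012 m and y of pepper_mill in the frame of caddy_three between -0.096 and -0.072 m and z of pepper_mill in the frame of caddy_three between 0.003 and 0.014 m) and (x of spread_jar in the frame of caddy_three between -0.012 and 0.012 m and y of spread_jar in the frame of caddy_three between 0.072 and 0.096 m and z of spread_jar in the frame of caddy_three between 0.003 and 0.014 m))) and (((x of spice_black_1 in the frame of caddy_three between -0.012 and 0.012 m and y of spice_black_1 in the frame of caddy_three between -0.012 and 0.012 m and z of spice_black_1 in the frame of caddy_three between 0.003 and 0.014 m) and (x of spice_black_2 in the frame of caddy_two between -0.012 and 0.012 m and y of spice_black_2 in the frame of caddy_two between 0.03 and 0.054 m and z of spice_black_2 in the frame of caddy_two between 0.003 and 0.014 m) and (x of spice_red in the frame of caddy_two between -0.012 and 0.012 m and y of spice_red in the frame of caddy_two between -0.054 and -0.03 m and z of spice_red in the frame of caddy_two between 0.003 and 0.014 m)) or ((x of spice_black_1 in the frame of caddy_three between -0.012 and 0.012 m and y of spice_black_1 in the frame of caddy_three between -0.012 and 0.012 m and z of spice_black_1 in the frame of caddy_three between 0.003 and 0.014 m) and (x of spice_black_2 in the frame of caddy_two between -0.012 and 0.012 m and y of spice_black_2 in the frame of caddy_two between -0.054 and -0.03 m and z of spice_black_2 in the frame of caddy_two between 0.003 and 0.014 m) and (x of spice_red in the frame of caddy_two between -0.012 and 0.012 m and y of spice_red in the frame of caddy_two between 0.03 and 0.054 m and z of spice_red in the frame of caddy_two between 0.003 and 0.014 m)) or ((x of spice_black_2 in the frame of caddy_three between -0.012 and 0.012 m and y of spice_black_2 in the frame of caddy_three between -0.012 and 0.012 m and z of spice_black_2 in the frame of caddy_three between 0.003 and 0.014 m) and (x of spice_black_1 in the frame of caddy_two between -0.012 and 0.012 m and y of spice_black_1 in the frame of caddy_two between 0.03 and 0.054 m and z of spice_black_1 in the frame of caddy_two between 0.003 and 0.014 m) and (x of spice_red in the frame of caddy_two between -0.012 and 0.012 m and y of spice_red in the frame of caddy_two between -0.054 and -0.03 m and z of spice_red in the frame of caddy_two between 0.003 and 0.014 m)) or ((x of spice_black_2 in the frame of caddy_three between -0.012 and 0.012 m and y of spice_black_2 in the frame of caddy_three between -0.012 and 0.012 m and z of spice_black_2 in the frame of caddy_three between 0.003 and 0.014 m) and (x of spice_black_1 in the frame of caddy_two between -0.012 and 0.012 m and y of spice_black_1 in the frame of caddy_two between -0.054 and -0.03 m and z of spice_black_1 in the frame of caddy_two between 0.003 and 0.014 m) and (x of spice_red in the frame of caddy_two between -0.012 and 0.012 m and y of spice_red in the frame of caddy_two between 0.03 and 0.054 m and z of spice_red in the frame of caddy_two between 0.003 and 0.014 m))) and angle between each of pepper_mill, spread_jar, spice_black_1, spice_black_2, spice_red's own z axis and vertical below 0.1 rad and linear speed of each of pepper_mill, spread_jar, spice_black_1, spice_black_2, spice_red below 0.02 m/s and contact force between the fingers and pepper_mill below 0.1 N and contact force between the fingers and spread_jar below 0.1 N and contact force between the fingers and spice_black_1 below 0.1 N and contact force between the fingers and spice_black_2 below 0.1 N and contact force between the fingers and spice_red below 0.1 N and angle between each of caddy_three, caddy_two's own z axis and vertical below 0.05 rad and distance of each of white_jar, flat_tin from where it was at the start of the episode below 0.03 m); the robot touches nothing.
It fails at once if a thing is knocked over (tilted by more than 0.6 rad) (angle between any of pepper_mill, spread_jar, spice_black_1, spice_black_2, spice_red, white_jar, flat_tin's own z axis and vertical above 0.6 rad).
It fails at once if a thing is dropped (falls or flies faster than 0.7 m/s, that is from over 25 mm, with no finger touching it) ((linear speed of pepper_mill above 0.7 m/s and contact force between the fingers and pepper_mill below 0.1 N) or (linear speed of spread_jar above 0.7 m/s and contact force between the fingers and spread_jar below 0.1 N) or (linear speed of spice_black_1 above 0.7 m/s and contact force between the fingers and spice_black_1 below 0.1 N) or (linear speed of spice_black_2 above 0.7 m/s and contact force between the fingers and spice_black_2 below 0.1 N) or (linear speed of spice_red above 0.7 m/s and contact force between the fingers and spice_red below 0.1 N)).
It fails at once if the white-lidded jar or the flat tin is moved by more than 30 mm (distance of any of white_jar, flat_tin from where it was at the start of the episode above 0.03 m).
It also fails if it takes over 115 s, if anything falls off the work surface, if the arm or the gripper's body presses on something with over 40 N, if the wrist force passes 120 N, or if a joint passes its speed limit or range.

## Working session

There is one attempt and no reset: what is moved stays moved. The work goes in short steps, Python scripts to look and compute and a tool call to move; the robot and the scene stay as the last step left them, time stands still between calls to the robot, and variables do not carry over. Pictures are saved under pics/ and viewed, at most 14 in all, crops included, and the job is handed in when it is done.

Besides the shell and the picture viewer there is one more tool, called after "Emit:" as name(argument=value, ...), one argument or row to a line, values as JSON. step_arm: Moves the arm, as the interface text tells. Its arguments: {"type":"object","properties":{"moves":{"type":"array","items":{"type":"object","properties":{"dp":{"type":"array","items":{"type":"number"}},"dr":{"type":"array","items":{"type":"number"}},"fingers":{"type":"number"}}}},"squeeze":{"type":"number"}},"required":["moves"]}

```bash
ls; mkdir -p pics
python3 - <<'E'
from cell import env
import cv2,numpy as np
o=env.get_obs(); print({k:np.round(v,3).tolist() for k,v in o.items()})
for n in ["scene","side","wrist"]:
    m=env.camera_model(n); print(n,{k:np.round(v,3).tolist() for k,v in m.items()})
    cv2.imwrite(f"pics/{n}0.png",env.read_camera(n)[:,:,::-1])
E
```

```text
pics
{'time_s': 0.0, 'qpos': [68.989, 18.439, -4.016, 83.174, 1.295, 78.541, -3.261], 'joint_velocities': [0.019, 0.062, 0.101, 0.044, -0.03, 0.099, -0.028], 'effort': [0.0, -49.129, -0.403, -31.253, -0.064, 0.044, 0.0], 'tool_pos': [0.241, -0.603, 0.221], 'tool_rot': [-179.891, 0.005, 21.82], 'force': [-0.006, -1.293, 0.595], 'wrist_torque': [-0.006, 0.002, 0.012], 'grasp_force': 0.0, 'grip_width': 0.087}
scene {'fx': 537.747, 'fy': 537.747, 'cx': 334.715, 'cy': 247.268, 'R': [[-0.886, -0.464, 0.009], [-0.33, 0.617, -0.714], [0.326, -0.636, -0.7]], 't': [0.471, 0.261, 1.197]}
side {'fx': 549.24, 'fy': 549.24, 'cx': 316.576, 'cy': 247.251, 'R': [[-0.855, -0.518, 0.019], [-0.318, 0.497, -0.807], [0.409, -0.697, -0.59]], 't': [0.472, 0.261, 1.114]}
wrist {'fx': 403.759, 'fy': 403.759, 'cx': 319.982, 'cy': 241.574, 'R': [[0.371, -0.929, -0.001], [-0.895, -0.358, 0.268], [-0.249, -0.098, -0.963]], 't': [-0.648, -0.031, 0.39]}
```

View pics/scene0.png

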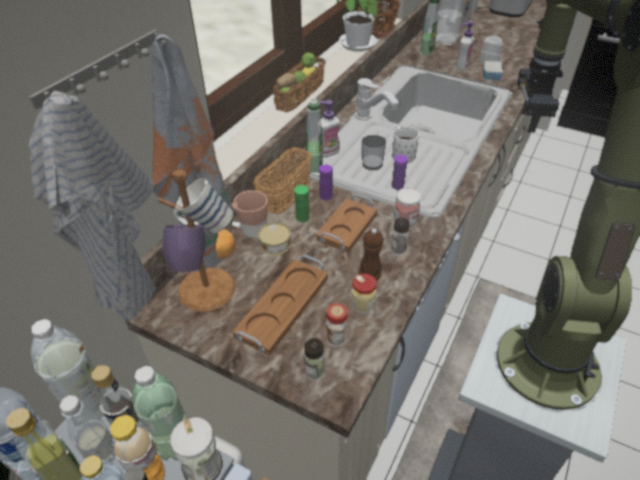

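View pics/side0.png

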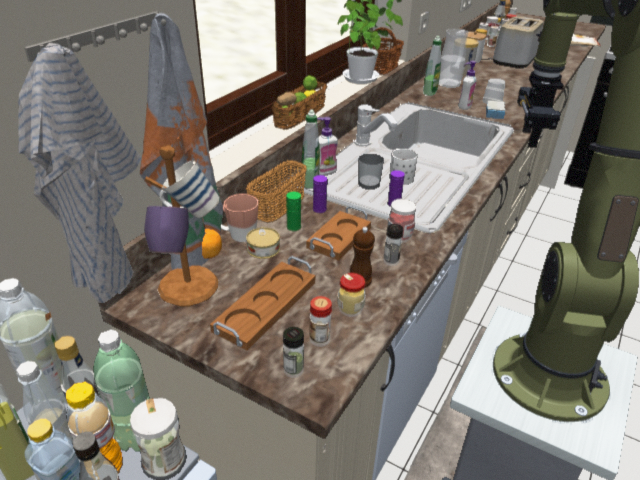

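Both views show, from near to far (scene pixels): black jar A (314,358), red-capped (337,323), spread jar (363,291), mill (372,255), black jar B (401,236) and white jar (407,203). The long caddy is at (285,302), the short one at (348,222) and the tin at (275,238). The green and purple look-alikes stand behind.

```bash
cat > h.py <<'E'
import numpy as np,cv2,json
from cell import env
def P(m): return np.array([[m['fx'],0,m['cx']],[0,m['fy'],m['cy']],[0,0,1]])@np.c_[m['R'],np.array(m['t'])]
def tri(m1,p1,m2,p2):
    X=cv2.triangulatePoints(P(m1),P(m2),np.array(p1,float).reshape(2,1),np.array(p2,float).reshape(2,1)).ravel();return X[:3]/X[3]
def plane(m,p,z):
    R=np.array(m['R']);c=-R.T@np.array(m['t']);d=R.T@np.array([(p[0]-m['cx'])/m['fx'],(p[1]-m['cy'])/m['fy'],1]);return c+d*(z-c[2])/d[2]
def proj(m,X):
    q=P(m)@np.append(X,1);return q[:2]/q[2]
def st():
    o=env.get_obs();print(round(o['time_s'],2),np.round(o['tool_pos'],4),np.round(o['tool_rot'],2),'w',round(o['grip_width'],4),'gf',round(o['grasp_force'],1),'F',np.round(o['force'],1),'q',np.round(o['qpos'],0));return o
E
python3 - <<'E'
from h import *
a=env.camera_model('scene');b=env.camera_model('side')
for m in(a,b,env.camera_model('wrist')):print(-np.array(m['R']).T@m['t'])
for n,p,q,h in [("A",(314,342),(293,331),.105),("red",(337,307),(320,300),.106),("spread",(364,279),(353,277),.086),("mill",(373,232),(365,229),.16),("B",(402,222),(395,228),.105),("white",(408,196),(403,206),.102),("c3",(285,302),(267,300),.024),("c2",(348,222),(339,232),.024),("tin",(275,234),(263,238),.04),("green",(303,188),(294,196),.1),("purple",(326,167),(320,178),.1)]:
    print(n,np.round(tri(a,p,b,q),3),np.round(plane(a,p,h),3),np.round(plane(b,q,h),3))
E
```

```text
[0.11220558 0.81878478 1.02007294]
[0.03126566 0.89091819 0.85914552]
[ 0.30962159 -0.57514766  0.38343027]
A [0.449 0.257 0.105] [0.447 0.255 0.105] [0.451 0.258 0.105]
red [0.449 0.155 0.108] [0.448 0.151 0.106] [0.452 0.155 0.106]
spread [0.435 0.041 0.096] [0.438 0.032 0.086] [0.441 0.03  0.086]
mill [ 0.454 -0.041  0.17 ] [ 0.458 -0.051  0.16 ] [ 0.46  -0.054  0.16 ]
B [ 0.432 -0.174  0.105] [ 0.43  -0.176  0.105] [ 0.433 -0.173  0.105]
white [ 0.459 -0.283  0.103] [ 0.458 -0.285  0.102] [ 0.46  -0.283  0.102]
c3 [0.594 0.142 0.029] [0.595 0.136 0.024] [0.6   0.139 0.024]
c2 [ 0.594 -0.191  0.023] [ 0.591 -0.192  0.024] [ 0.595 -0.188  0.024]
tin [ 0.736 -0.041  0.038] [ 0.734 -0.041  0.04 ] [ 0.736 -0.037  0.04 ]
green [ 0.737 -0.191  0.089] [ 0.727 -0.182  0.1  ] [ 0.729 -0.173  0.1  ]
purple [ 0.717 -0.292  0.104] [ 0.717 -0.298  0.1  ] [ 0.722 -0.296  0.1  ]
```

Emit:
step_arm(
  moves=[
    {"dp":[0,0,-16],"dr":[0,0,-0.17],"fingers":0},
    {"dp":[0,0,-16],"dr":[0,0,-0.17],"fingers":0},
    {"dp":[0,0,-16],"dr":[0,0,-0.17],"fingers":0},
    {"dp":[0,0,-16],"dr":[0,0,-0.17],"fingers":0},
    {"dp":[0,0,-16],"dr":[0,0,-0.17],"fingers":0},
  ],
)

```text
time_s: 0.78
tool_pos: [0.2414, -0.6033, 0.3027]
tool_rot: [-180.0, -0.0, 70.8]
force: [0.8, 0.2, -0.3]
grip_width: 0.0869
grasp_force: 0.0
```

Emit:
step_arm(
  moves=[
    {"dp":[0,0,-8],"dr":[0,0,-0.17],"fingers":0},
    {"dp":[0,0,-8],"dr":[0,0,-0.17],"fingers":0},
    {"dp":[40,30,0],"dr":[0,0,0],"fingers":0},
    {"dp":[50,30,0],"dr":[0,0,0],"fingers":0},
    {"dp":[50,30,0],"dr":[0,0,0],"fingers":0},
  ],
)

```text
time_s: 1.4
tool_pos: [0.3323, -0.4618, 0.3181]
tool_rot: [-180.0, -0.0, 90.0]
force: [1.3, 0.4, 1.1]
grip_width: 0.0872
grasp_force: 0.0
```

Emit:
step_arm(
  moves=[
    {"dp":[50,30,0],"dr":[0,0,0],"fingers":0},
    {"dp":[50,30,0],"dr":[0,0,0],"fingers":0},
    {"dp":[50,30,0],"dr":[0,0,0],"fingers":0},
    {"dp":[50,30,0],"dr":[0,0,0],"fingers":0},
    {"dp":[50,30,0],"dr":[0,0,0],"fingers":0},
  ],
)

```text
time_s: 2.02
tool_pos: [0.4821, -0.2117, 0.3185]
tool_rot: [-180.0, 0.0, 90.0]
force: [0.6, -1.1, -0.1]
grip_width: 0.0873
grasp_force: 0.0
```

Accurate tracking. Now I take wrist views along the row.

```bash
cat >> h.py <<'E'
def snap(n):
    m={k:np.array(v).tolist() for k,v in env.camera_model('wrist').items()}
    cv2.imwrite(f"pics/{n}.png",env.read_camera('wrist')[:,:,::-1]);json.dump(m,open(f"pics/{n}.json",'w'))
def cam(n): return json.load(open(f"pics/{n}.json"))
E
python3 -c "
from h import *
snap('w1')"
```

Emit:
step_arm(
  moves=[
    {"dp":[30,6,-20],"dr":[0,0,0],"fingers":0},
    {"dp":[30,6,-20],"dr":[0,0,0],"fingers":0},
    {"dp":[30,6,-20],"dr":[0,0,0],"fingers":0},
    {"dp":[30,6,0],"dr":[0,0,0],"fingers":0},
    {"dp":[30,6,0],"dr":[0,0,0],"fingers":0},
  ],
)

```text
time_s: 2.7
tool_pos: [0.5116, -0.0627, 0.3787]
tool_rot: [180.0, 0.0, 90.0]
force: [0.4, -0.2, -0.3]
grip_width: 0.0867
grasp_force: 0.0
```

```bash
python3 -c "
from h import *
snap('w2')"
```

Emit:
step_arm(
  moves=[
    {"dp":[40,0,0],"dr":[0,0,0],"fingers":0},
    {"dp":[40,0,0],"dr":[0,0,0],"fingers":0},
    {"dp":[40,0,0],"dr":[0,0,0],"fingers":0},
    {"dp":[40,0,0],"dr":[0,0,0],"fingers":0},
    {"dp":[40,0,0],"dr":[0,0,0],"fingers":0},
  ],
)

```text
time_s: 3.38
tool_pos: [0.5114, 0.1372, 0.3784]
tool_rot: [-180.0, 0.0, 90.0]
force: [1.0, 0.7, -0.4]
grip_width: 0.0873
grasp_force: 0.0
```

```bash
python3 -c "
from h import *
snap('w3')"
```

```text
(no output)
```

View pics/w1.png

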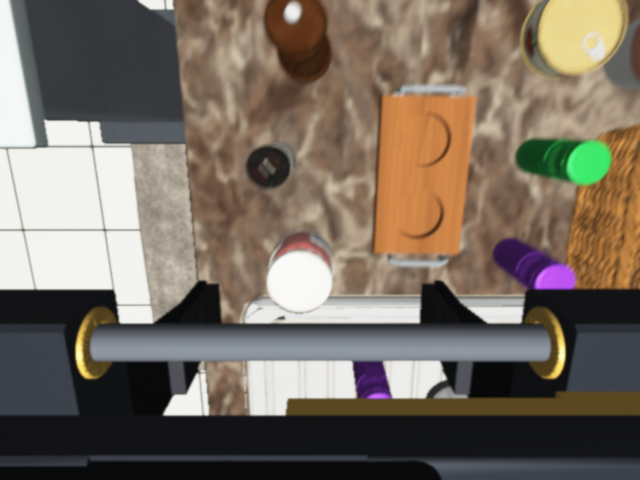

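View pics/w2.png

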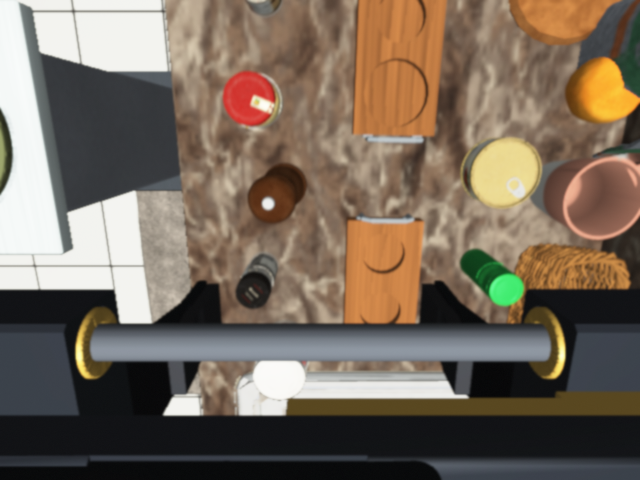

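View pics/w3.png

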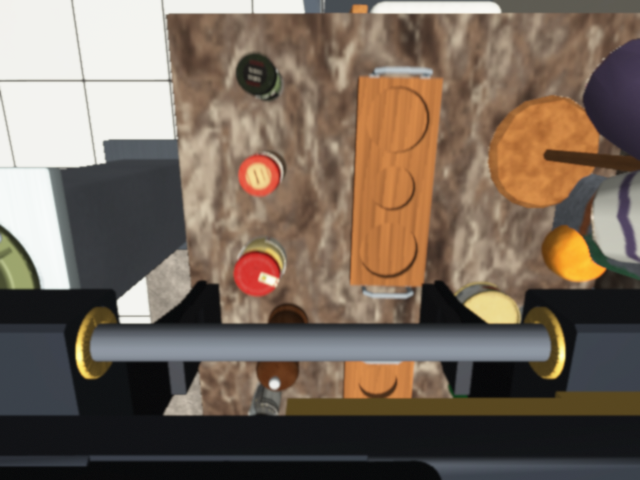

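Views show: w1 – B cap (270,166), knob (292,12), white lid (300,280), short caddy corners (383,95)…(461,254). w2 – spread lid (250,98), knob (268,204), B cap (253,292). w3 – A cap (257,76), red cap (260,175), spread lid (257,272), long caddy corners (360,77)…(427,287).

```bash
cat > c.py <<'E'
from h import *
for n,i,p,j,q,h in [("mill",'w1',(292,12),'w2',(268,204),.16),("B",'w1',(270,166),'w2',(254,293),.105),("spread",'w2',(250,98),'w3',(257,273),.086),("c2near",'w1',(383,95),'w2',(347,219),.024),("c2far",'w1',(476,97),'w2',(424,221),.024)]:
    print(n,*[np.round(v,4) for v in (tri(cam(i),p,cam(j),q),plane(cam(i),p,h),plane(cam(j),q,h))])
s=env.camera_model('side')
for n,p,q,h in [("A",(257,76),(293,331),.105),("red",(260,175),(320,300),.106)]:
    print(n,np.round(tri(cam('w3'),p,s,q),4),np.round(plane(cam('w3'),p,h),4))
for n,i,cs in [("c2",'w1',[(383,95),(476,97),(461,254),(374,250)]),("c3",'w3',[(360,77),(441,80),(427,287),(352,283)])]:
    im=cv2.imread(f'pics/{i}.png');hsv=cv2.cvtColor(im,cv2.COLOR_BGR2HSV)
    mk=((hsv[:,:,0]>6)&(hsv[:,:,0]<18)&(hsv[:,:,1]>130)&(hsv[:,:,2]>110)).astype(np.uint8)*255
    roi=np.zeros_like(mk);cv2.fillConvexPoly(roi,np.int32(cs),255);mk&=cv2.dilate(roi,np.ones((17,17)))
    mk=cv2.morphologyEx(mk,cv2.MORPH_CLOSE,np.ones((15,15)))
    mk=cv2.morphologyEx(mk,cv2.MORPH_OPEN,np.ones((11,11)))
    c=max(cv2.findContours(mk,0,2)[0],key=cv2.contourArea)[:,0]
    w=np.array([plane(cam(i),p,.024)[:2] for p in c]);r=cv2.minAreaRect(np.float32(w*1000));print(n,r)
    v=np.array([plane(cam(i),p,.024)[:2] for p in cs]);print(' hand',v.mean(0).round(4),v.round(3).tolist())
E
python3 c.py
```

```text
mill [ 0.4624 -0.0574  0.1597] [ 0.4626 -0.0574  0.16  ] [ 0.4624 -0.0573  0.16  ]
B [ 0.4367 -0.1697  0.11  ] [ 0.4366 -0.1702  0.105 ] [ 0.4353 -0.1717  0.105 ]
spread [0.4361 0.0437 0.08  ] [0.4377 0.0433 0.086 ] [0.4364 0.0459 0.086 ]
c2near [ 0.5485 -0.1024  0.0232] [ 0.5496 -0.1027  0.024 ] [ 0.5473 -0.1018  0.024 ]
c2far [ 0.6485 -0.1047  0.0241] [ 0.6489 -0.1048  0.024 ] [ 0.6482 -0.1046  0.024 ]
A [0.4487 0.2618 0.1091] [0.4486 0.2626 0.105 ]
red [0.4478 0.1641 0.1149] [0.4477 0.1641 0.106 ]
c2 ((597.2394409179688, -190.76976013183594), (176.62564086914062, 102.46682739257812), 88.79660034179688)
 hand [ 0.5984 -0.1907] [[0.55, -0.103], [0.649, -0.105], [0.649, -0.28], [0.546, -0.275]]
c3 ((604.6669921875, 137.49562072753906), (266.1885986328125, 102.52088928222656), 89.0018081665039)
 hand [0.6074 0.1374] [[0.56, 0.271], [0.656, 0.267], [0.658, 0.003], [0.555, 0.009]]
```

Run:
```python
from h import *
out=[]
for i,ws,roi in [('w3',[(.6075,.222,.039),(.606,.138,.0285),(.6045,.054,.039)],(330,60)),('w1',[(.599,-.148,.0285),(.597,-.232,.0285)],(330,70))]:
    im=cv2.imread(f'pics/{i}.png');x,y=roi;s=2.5
    c=cv2.resize(im[y:y+235,x:x+155],None,fx=s,fy=s,interpolation=3)
    for a,b,r in ws:
        for z,col in((.024,(0,255,0)),):
            t=np.linspace(0,6.283,60)
            p=np.array([(proj(cam(i),[a+r*np.cos(u),b+r*np.sin(u),z])-(x,y)+.5)*s-.5 for u in t])
            cv2.polylines(c,[np.int32(p)],True,col,1)
    out.append(c)
cv2.imwrite('pics/ov.png',np.hstack(out))
```

```text
(no output)
```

View pics/ov.png

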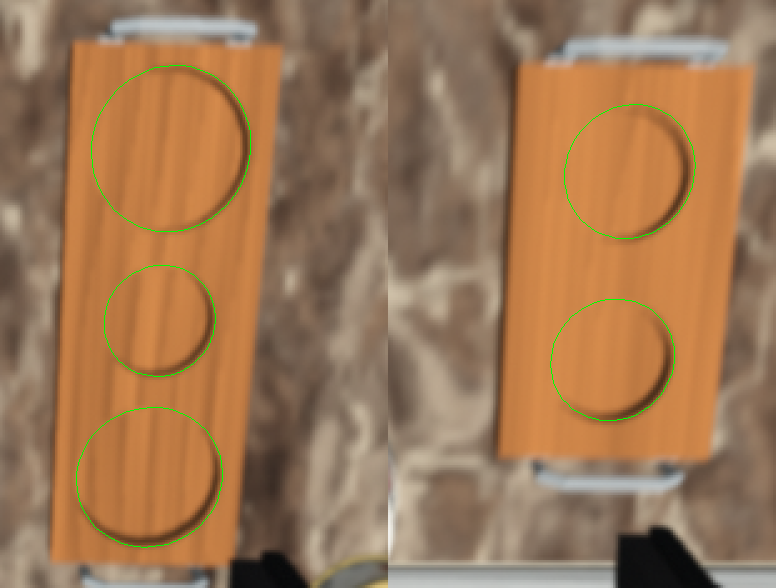

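The predicted rims sit on the wells within about 1 mm. Black jar A goes first, into the middle well of the long caddy.

Emit:
step_arm(
  moves=[
    {"dp":[25,-12.5,46],"dr":[0,0,0],"fingers":0},
    {"dp":[25,-12.5,46],"dr":[0,0,0],"fingers":0},
    {"dp":[25,-12.5,46],"dr":[0,0,0],"fingers":0},
    {"dp":[25,-12.5,46],"dr":[0,0,0],"fingers":0},
    {"dp":[25,-12.5,46],"dr":[0,0,0],"fingers":0},
  ],
  squeeze=25,
)

```text
time_s: 4.05
tool_pos: [0.4489, 0.2613, 0.147]
tool_rot: [180.0, 0.0, 90.0]
force: [1.3, -0.7, -0.3]
grip_width: 0.0871
grasp_force: 0.0
```

Emit:
step_arm(
  moves=[
    {"dp":[0,0,30],"dr":[0,0,0],"fingers":0},
    {"dp":[0,0,30],"dr":[0,0,0],"fingers":0},
    {"dp":[0,0,22],"dr":[0,0,0],"fingers":0},
    {"dp":[0,0,10],"dr":[0,0,0],"fingers":0.3},
    {"dp":[0,0,0],"dr":[0,0,0],"fingers":0.5},
  ],
)

```text
time_s: 4.68
tool_pos: [0.4489, 0.2611, 0.0562]
tool_rot: [-179.9, 0.0, 90.0]
force: [-0.3, 0.9, -0.5]
grip_width: 0.0742
grasp_force: 0.0
```

Emit:
step_arm(
  moves=[
    {"dp":[0,0,0],"dr":[0,0,0],"fingers":0.6},
    {"dp":[0,0,0],"dr":[0,0,0],"fingers":1},
    {"dp":[0,0,0],"dr":[0,0,0],"fingers":1},
    {"dp":[0,0,0],"dr":[0,0,0],"fingers":1},
    {"dp":[0,0,0],"dr":[0,0,0],"fingers":1},
  ],
)

```text
time_s: 5.3
tool_pos: [0.4491, 0.2617, 0.0569]
tool_rot: [180.0, 0.0, 90.0]
force: [-2.0, 0.5, 3.6]
grip_width: 0.04
grasp_force: 24.9
```

Emit:
step_arm(
  moves=[
    {"dp":[0,0,-20],"dr":[0,0,0],"fingers":1},
    {"dp":[0,0,-35],"dr":[0,0,0],"fingers":1},
    {"dp":[0,0,-35],"dr":[0,0,0],"fingers":1},
    {"dp":[-12,16,0],"dr":[0,0,0],"fingers":1},
    {"dp":[-25,31,0],"dr":[0,0,0],"fingers":1},
  ],
)

```text
time_s: 5.92
tool_pos: [0.4964, 0.2246, 0.1471]
tool_rot: [179.9, 0.0, 90.2]
force: [0.9, 0.1, -1.4]
grip_width: 0.0402
grasp_force: 24.9
```

Emit:
step_arm(
  moves=[
    {"dp":[-30,40,0],"dr":[0,0,0],"fingers":1},
    {"dp":[-30,40,0],"dr":[0,0,0],"fingers":1},
    {"dp":[-17,20,0],"dr":[0,0,0],"fingers":1},
    {"dp":[-10,10,0],"dr":[0,0,0],"fingers":1},
    {"dp":[0,0,30],"dr":[0,0,0],"fingers":1},
  ],
)

```text
time_s: 6.55
tool_pos: [0.6084, 0.1367, 0.1177]
tool_rot: [179.8, -0.0, 89.9]
force: [-0.1, 0.2, -1.4]
grip_width: 0.0405
grasp_force: 24.9
```

```bash
python3 -c "
from h import *
o=st();snap('w4')
cv2.imwrite('pics/s4.png',env.read_camera('side')[120:420,160:460,::-1])
a=cv2.imread('pics/w4.png');b=cv2.resize(cv2.imread('pics/s4.png'),(400,400));a=cv2.resize(a,(400,300))
cv2.imwrite('pics/v4.png',np.hstack([np.vstack([a,np.zeros((100,400,3),np.uint8)]),b]))"
```

```text
6.55 [0.6084 0.1367 0.1177] [ 1.7978e+02 -3.0000e-02  8.9880e+01] w 0.0405 gf 24.9 F [-0.1  0.2 -1.4] q [ 22.  26. -48.  93.  20.  69. -30.]
```

View pics/v4.png

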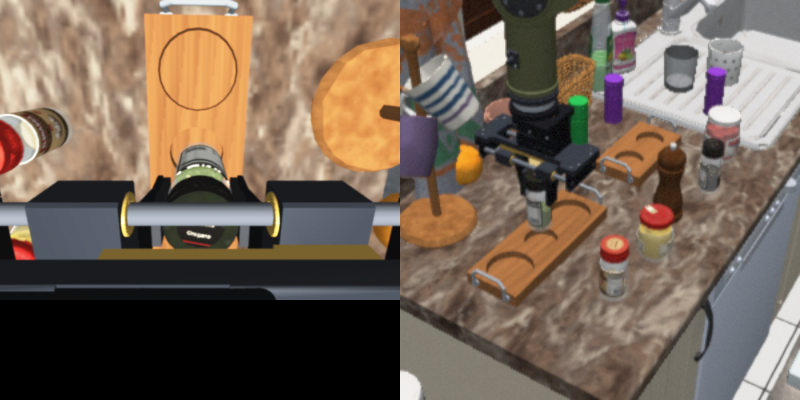

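```bash
python3 -c "
from h import *
m=cam('w4');print(plane(m,(317,110),.024),plane(m,(320,341),.1665),[proj(m,[.6075+.039*a,.222+.039*b,.024])/1.6 for a,b in((1,0),(-1,0),(0,1),(0,-1))])"
```

```text
[0.60734039 0.22200987 0.024     ] [0.60829744 0.14723496 0.1665    ] [array([238.75541367,  68.65201373]), array([157.77952939,  68.86875324]), array([198.0984241 ,  24.30975647]), array([198.46723624, 109.54949732])]
```

Emit:
step_arm(
  moves=[
    {"dp":[1,-2,15],"dr":[0,0,0],"fingers":1},
    {"dp":[0,0,15],"dr":[0,0,0],"fingers":1},
    {"dp":[0,0,11],"dr":[0,0,0],"fingers":1},
    {"dp":[0,0,7],"dr":[0,0,0],"fingers":1},
    {"dp":[0,0,4],"dr":[0,0,0],"fingers":1},
  ],
)

```text
time_s: 7.28
tool_pos: [0.6039, 0.1386, 0.0647]
tool_rot: [-180.0, 0.0, 90.0]
force: [-6.2, -1.3, 18.5]
grip_width: 0.0405
grasp_force: 25.0
```

Emit:
step_arm(
  moves=[
    {"dp":[0,0,-1],"dr":[0,0,0],"fingers":0.45},
    {"dp":[0,0,0],"dr":[0,0,0],"fingers":0.3},
    {"dp":[0,0,0],"dr":[0,0,0],"fingers":0.2},
    {"dp":[0,0,0],"dr":[0,0,0],"fingers":0},
    {"dp":[0,0,-15],"dr":[0,0,0],"fingers":0},
  ],
)

```text
time_s: 7.9
tool_pos: [0.6031, 0.1382, 0.0799]
tool_rot: [-179.9, 0.0, 90.0]
force: [-0.5, -0.4, 0.8]
grip_width: 0.0797
grasp_force: 0.0
```

Emit:
step_arm(
  moves=[
    {"dp":[0,0,-40],"dr":[0,0,0],"fingers":0},
    {"dp":[0,0,-50],"dr":[0,0,0],"fingers":0},
    {"dp":[-30,-20,-50],"dr":[0,0,0],"fingers":0},
    {"dp":[-40,-30,-50],"dr":[0,0,0],"fingers":0},
    {"dp":[-40,-30,0],"dr":[0,0,0],"fingers":0},
  ],
)

```text
time_s: 8.52
tool_pos: [0.5291, 0.0341, 0.2695]
tool_rot: [179.5, 0.0, 90.2]
force: [0.4, -0.7, -0.2]
grip_width: 0.0871
grasp_force: 0.0
```

```bash
python3 -c "
from h import *
o=st();snap('w5')"
```

```text
8.53 [0.5291 0.0341 0.2695] [1.7954e+02 2.0000e-02 9.0150e+01] w 0.0871 gf 0.0 F [ 0.4 -0.7 -0.2] q [ 41.   6. -51.  95.   5.  81. -10.]
```

View pics/w5.png

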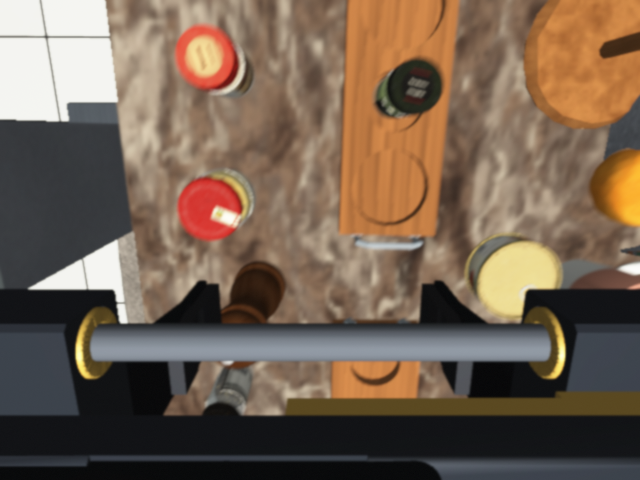

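```bash
python3 -c "
from h import *
m=cam('w5')
print('cap',plane(m,(416,87),.113),'red',plane(m,(207,57),.106),'spread',plane(m,(210,207),.086))
for n,p in (('nc',(340,233)),('fc',(436,237)),('wl',(354,187)),('wr',(428,187)),('wt',(391,149)),('wb',(391,225))): print(n,plane(m,p,.024))"
```

```text
cap [0.60147496 0.13840216 0.113     ] red [0.44673946 0.15945781 0.106     ] spread [0.43563055 0.04312047 0.086     ]
nc [0.55222488 0.00400813 0.024     ]
fc [ 6.52806700e-01 -3.38471409e-04  2.40000000e-02]
wl [0.56563704 0.0519448  0.024     ]
wr [0.64054224 0.05200158 0.024     ]
wt [0.60121364 0.08944412 0.024     ]
wb [0.60500188 0.01255512 0.024     ]
```

Emit:
step_arm(
  moves=[
    {"dp":[-25,-18,10],"dr":[0,0,0],"fingers":0},
    {"dp":[-25,-18,20],"dr":[0,0,0],"fingers":0},
    {"dp":[-25,-18,20],"dr":[0,0,0],"fingers":0},
    {"dp":[-17,-12,20],"dr":[0,0,0],"fingers":0},
    {"dp":[0,0,0],"dr":[0,0,0],"fingers":0},
  ],
)

```text
time_s: 9.2
tool_pos: [0.4602, -0.0597, 0.1942]
tool_rot: [-179.9, 0.0, 89.9]
force: [0.3, 0.3, 0.4]
grip_width: 0.0867
grasp_force: 0.0
```

Emit:
step_arm(
  moves=[
    {"dp":[2,2,20],"dr":[0,0,0],"fingers":0},
    {"dp":[0,0,25],"dr":[0,0,0],"fingers":0},
    {"dp":[0,0,25],"dr":[0,0,0],"fingers":0},
    {"dp":[0,0,11],"dr":[0,0,0],"fingers":0},
    {"dp":[0,0,0],"dr":[0,0,0],"fingers":0.3},
  ],
)

```text
time_s: 9.82
tool_pos: [0.464, -0.0559, 0.1141]
tool_rot: [180.0, -0.0, 90.1]
force: [-0.1, 0.0, -0.4]
grip_width: 0.0827
grasp_force: 0.0
```

Emit:
step_arm(
  moves=[
    {"dp":[0,0,0],"dr":[0,0,0],"fingers":0.4},
    {"dp":[0,0,0],"dr":[0,0,0],"fingers":0.5},
    {"dp":[0,0,0],"dr":[0,0,0],"fingers":1},
    {"dp":[0,0,0],"dr":[0,0,0],"fingers":1},
    {"dp":[0,0,0],"dr":[0,0,0],"fingers":1},
  ],
)

```text
time_s: 10.45
tool_pos: [0.4635, -0.057, 0.114]
tool_rot: [-180.0, 0.0, 90.0]
force: [-0.6, 0.1, 2.7]
grip_width: 0.0471
grasp_force: 25.0
```

Emit:
step_arm(
  moves=[
    {"dp":[0,0,-10],"dr":[0,0,0],"fingers":1},
    {"dp":[0,0,-25],"dr":[0,0,0],"fingers":1},
    {"dp":[0,0,-35],"dr":[0,0,0],"fingers":1},
    {"dp":[0,0,-30],"dr":[0,0,0],"fingers":1},
    {"dp":[0,0,0],"dr":[0,0,0],"fingers":1},
  ],
)

```text
time_s: 11.08
tool_pos: [0.4652, -0.0569, 0.216]
tool_rot: [179.7, 0.1, 90.0]
force: [-1.2, -0.0, -2.8]
grip_width: 0.0468
grasp_force: 25.0
```

Emit:
step_arm(
  moves=[
    {"dp":[10,14,0],"dr":[0,0,0],"fingers":1},
    {"dp":[25,32,0],"dr":[0,0,0],"fingers":1},
    {"dp":[30,38,0],"dr":[0,0,0],"fingers":1},
    {"dp":[28,35,0],"dr":[0,0,0],"fingers":1},
    {"dp":[14,18,0],"dr":[0,0,0],"fingers":1},
  ],
)

```text
time_s: 11.7
tool_pos: [0.6009, 0.0526, 0.2116]
tool_rot: [-179.8, -0.1, 90.1]
force: [-0.1, 0.6, -1.6]
grip_width: 0.0469
grasp_force: 25.0
```

Emit:
step_arm(
  moves=[
    {"dp":[2,2,0],"dr":[0,0,0],"fingers":1},
    {"dp":[0,0,15],"dr":[0,0,0],"fingers":1},
    {"dp":[0,0,20],"dr":[0,0,0],"fingers":1},
    {"dp":[0,0,10],"dr":[0,0,0],"fingers":1},
    {"dp":[0,0,0],"dr":[0,0,0],"fingers":1},
  ],
)

```text
time_s: 12.32
tool_pos: [0.6015, 0.0513, 0.1674]
tool_rot: [-179.9, 0.0, 90.0]
force: [-0.1, 0.6, -1.3]
grip_width: 0.047
grasp_force: 25.0
```

```bash
python3 -c "
from h import *
o=st()
cv2.imwrite('pics/s6.png',cv2.resize(env.read_camera('side')[180:380,180:420,::-1],(720,600),interpolation=3))
print(proj(env.camera_model('side'),[.603,.052,.024]))"
```

```text
12.32 [0.6015 0.0513 0.1674] [-1.7987e+02  4.0000e-02  8.9960e+01] w 0.047 gf 25.0 F [-0.1  0.6 -1.3] q [ 33.  22. -50.  93.  17.  74. -20.]
[287.07686246 278.9480815 ]
```

View pics/s6.png

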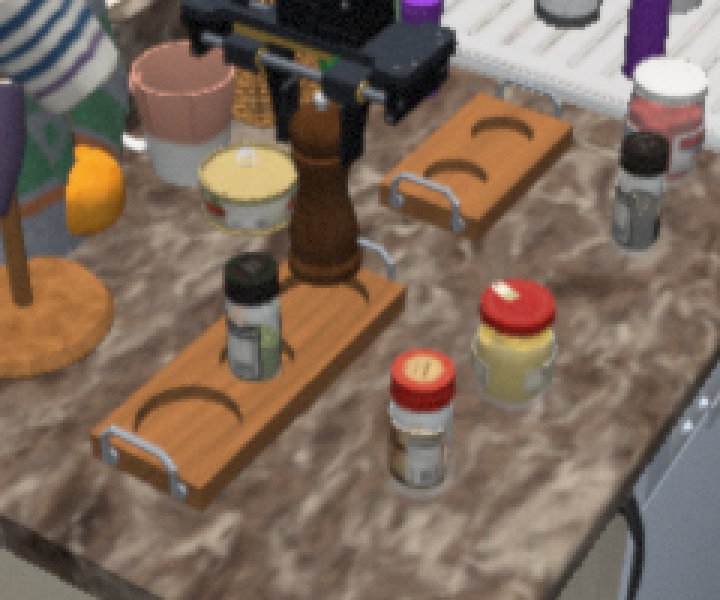

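Mill upright over the near well (crop 325,275), and the black jar is seated in the middle well. Lowering.

Emit:
step_arm(
  moves=[
    {"dp":[0,1,15],"dr":[0,0,0],"fingers":1},
    {"dp":[0,0,13],"dr":[0,0,0],"fingers":1},
    {"dp":[0,0,8],"dr":[0,0,0],"fingers":1},
    {"dp":[0,0,5],"dr":[0,0,0],"fingers":1},
    {"dp":[0,0,2],"dr":[0,0,0],"fingers":1},
  ],
)

```text
time_s: 13.0
tool_pos: [0.6035, 0.0522, 0.1254]
tool_rot: [-180.0, -0.0, 90.0]
force: [-0.0, -0.0, -2.5]
grip_width: 0.0469
grasp_force: 25.0
```

Emit:
step_arm(
  moves=[
    {"dp":[0,0,2],"dr":[0,0,0],"fingers":1},
    {"dp":[0,0,1],"dr":[0,0,0],"fingers":1},
    {"dp":[0,0,0],"dr":[0,0,0],"fingers":1},
    {"dp":[0,0,0],"dr":[0,0,0],"fingers":1},
    {"dp":[0,0,0],"dr":[0,0,0],"fingers":1},
  ],
)

```text
time_s: 13.62
tool_pos: [0.6036, 0.0522, 0.1228]
tool_rot: [180.0, 0.0, 90.0]
force: [0.2, -0.8, -1.2]
grip_width: 0.0473
grasp_force: 25.0
```

Emit:
step_arm(
  moves=[
    {"dp":[0,0,1],"dr":[0,0,0],"fingers":1},
    {"dp":[0,0,0],"dr":[0,0,0],"fingers":1},
    {"dp":[0,0,0],"dr":[0,0,0],"fingers":0.38},
    {"dp":[0,0,0],"dr":[0,0,0],"fingers":0.25},
    {"dp":[0,0,0],"dr":[0,0,0],"fingers":0},
  ],
)

```text
time_s: 14.25
tool_pos: [0.6036, 0.0522, 0.1217]
tool_rot: [180.0, -0.0, 90.0]
force: [-0.2, 0.1, 0.3]
grip_width: 0.0665
grasp_force: 0.0
```

Emit:
step_arm(
  moves=[
    {"dp":[0,0,0],"dr":[0,0,0],"fingers":0},
    {"dp":[0,0,-25],"dr":[0,0,0],"fingers":0},
    {"dp":[0,0,-40],"dr":[0,0,0],"fingers":0},
    {"dp":[0,0,-40],"dr":[0,0,0],"fingers":0},
    {"dp":[0,-30,-20],"dr":[0,0,0],"fingers":0},
  ],
)

```text
time_s: 14.88
tool_pos: [0.5752, 0.0524, 0.2489]
tool_rot: [179.8, -0.1, 90.0]
force: [-0.1, -0.8, 0.3]
grip_width: 0.0868
grasp_force: 0.0
```

Emit:
step_arm(
  moves=[
    {"dp":[-3,-45,0],"dr":[0,0,0],"fingers":0},
    {"dp":[-3,-45,20],"dr":[0,0,0],"fingers":0},
    {"dp":[-2,-35,40],"dr":[0,0,0],"fingers":0},
    {"dp":[0,-13,40],"dr":[0,0,0],"fingers":0},
    {"dp":[0,0,25],"dr":[0,0,0],"fingers":0},
  ],
)

```text
time_s: 15.5
tool_pos: [0.4337, 0.0435, 0.1202]
tool_rot: [-179.9, 0.2, 90.0]
force: [1.3, -0.0, 0.5]
grip_width: 0.0872
grasp_force: 0.0
```

Emit:
step_arm(
  moves=[
    {"dp":[0,0,0],"dr":[0,0,0],"fingers":0},
    {"dp":[0,0,0],"dr":[0,0,0],"fingers":0},
    {"dp":[0,0,0],"dr":[0,0,0],"fingers":0},
    {"dp":[0,0,0],"dr":[0,0,0],"fingers":0},
    {"dp":[0,0,0],"dr":[0,0,0],"fingers":0},
  ],
)

```text
time_s: 16.12
tool_pos: [0.4358, 0.0442, 0.1221]
tool_rot: [180.0, 0.0, 90.0]
force: [-0.3, 0.7, 0.2]
grip_width: 0.0872
grasp_force: 0.0
```

Well aligned; descend 79 mm and grip.

Emit:
step_arm(
  moves=[
    {"dp":[0,0,20],"dr":[0,0,0],"fingers":0},
    {"dp":[0,0,25],"dr":[0,0,0],"fingers":0},
    {"dp":[0,0,20],"dr":[0,0,0],"fingers":0},
    {"dp":[0,0,10],"dr":[0,0,0],"fingers":0},
    {"dp":[0,0,4],"dr":[0,0,0],"fingers":0},
  ],
  squeeze=30,
)

```text
time_s: 16.75
tool_pos: [0.4355, 0.0443, 0.0425]
tool_rot: [-180.0, -0.0, 90.0]
force: [1.2, -0.3, 0.6]
grip_width: 0.0871
grasp_force: 0.0
```

Emit:
step_arm(
  moves=[
    {"dp":[0,0,0],"dr":[0,0,0],"fingers":0.2},
    {"dp":[0,0,0],"dr":[0,0,0],"fingers":0.3},
    {"dp":[0,0,0],"dr":[0,0,0],"fingers":1},
    {"dp":[0,0,0],"dr":[0,0,0],"fingers":1},
    {"dp":[0,0,0],"dr":[0,0,0],"fingers":1},
  ],
)

```text
time_s: 17.38
tool_pos: [0.4354, 0.044, 0.043]
tool_rot: [-180.0, 0.0, 90.0]
force: [-2.7, -0.2, 5.8]
grip_width: 0.0581
grasp_force: 30.0
```

Emit:
step_arm(
  moves=[
    {"dp":[0,0,-15],"dr":[0,0,0],"fingers":1},
    {"dp":[0,0,-30],"dr":[0,0,0],"fingers":1},
    {"dp":[0,0,-40],"dr":[0,0,0],"fingers":1},
    {"dp":[0,0,-40],"dr":[0,0,0],"fingers":1},
    {"dp":[0,0,-25],"dr":[0,0,0],"fingers":1},
  ],
)

```text
time_s: 18.0
tool_pos: [0.4363, 0.0445, 0.1951]
tool_rot: [179.8, 0.1, 90.0]
force: [0.0, 0.2, -2.8]
grip_width: 0.0582
grasp_force: 30.0
```

Emit:
step_arm(
  moves=[
    {"dp":[16,15,0],"dr":[0,0,0],"fingers":1},
    {"dp":[36,35,0],"dr":[0,0,0],"fingers":1},
    {"dp":[40,40,0],"dr":[0,0,0],"fingers":1},
    {"dp":[40,40,0],"dr":[0,0,0],"fingers":1},
    {"dp":[30,28,0],"dr":[0,0,0],"fingers":1},
  ],
)

```text
time_s: 18.62
tool_pos: [0.5948, 0.2076, 0.1921]
tool_rot: [-179.9, -0.1, 90.0]
force: [0.5, -0.3, -1.7]
grip_width: 0.0584
grasp_force: 30.0
```

Emit:
step_arm(
  moves=[
    {"dp":[14,12,0],"dr":[0,0,0],"fingers":1},
    {"dp":[0,0,20],"dr":[0,0,0],"fingers":1},
    {"dp":[0,0,40],"dr":[0,0,0],"fingers":1},
    {"dp":[0,0,30],"dr":[0,0,0],"fingers":1},
    {"dp":[0,0,0],"dr":[0,0,0],"fingers":1},
  ],
)

```text
time_s: 19.25
tool_pos: [0.603, 0.2171, 0.0993]
tool_rot: [-179.6, 0.2, 89.9]
force: [-0.9, -1.1, -3.3]
grip_width: 0.058
grasp_force: 30.0
```

```bash
python3 -c "
from h import *
o=st()
m=env.camera_model('side');s=3;r0,c0=220,160
c=cv2.resize(env.read_camera('side')[r0:r0+180,c0:c0+240,::-1],None,fx=s,fy=s,interpolation=3)
for a,b,r,z,col in((.606,.220,.039,.024,(0,255,0)),(.603,.052,.039,.024,(0,255,0)),(.6045,.136,.0285,.024,(0,255,0)),(.603,.052,.029,.008,(255,0,0)),(.606,.220,.0315,.195-.152-.195+.152+o['tool_pos'][2]-.043,(255,0,0))):
    p=np.array([(proj(m,[a+r*np.cos(u),b+r*np.sin(u),z])-(c0,r0)+.5)*s-.5 for u in np.linspace(0,6.28,60)]);cv2.polylines(c,[np.int32(p)],True,col,1)
cv2.imwrite('pics/s7.png',c)"
```

```text
19.25 [0.603  0.2171 0.0993] [-179.64    0.2    89.94] w 0.058 gf 30.0 F [-0.9 -1.1 -3.3] q [ 19.  34. -56.  91.  29.  71. -42.]
```

View pics/s7.png

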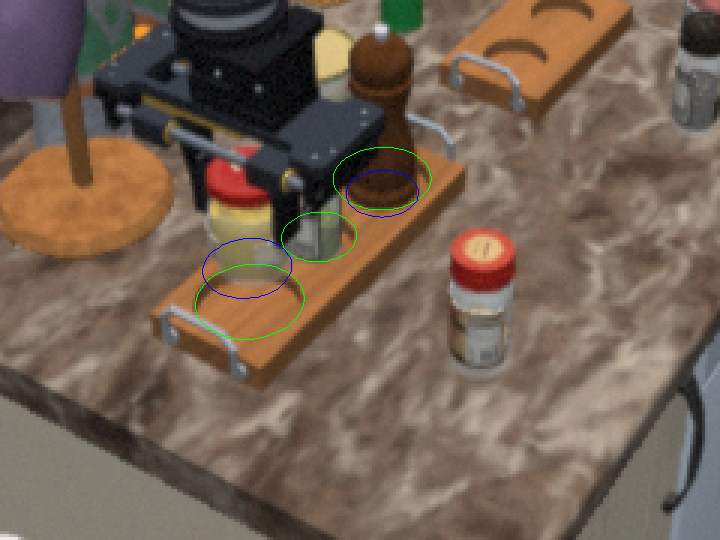

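Emit:
step_arm(
  moves=[
    {"dp":[2,2,12],"dr":[0,0,0],"fingers":1},
    {"dp":[0,0,12],"dr":[0,0,0],"fingers":1},
    {"dp":[0,0,10],"dr":[0,0,0],"fingers":1},
    {"dp":[0,0,6],"dr":[0,0,0],"fingers":1},
    {"dp":[0,0,4],"dr":[0,0,0],"fingers":1},
  ],
)

```text
time_s: 19.92
tool_pos: [0.6074, 0.2222, 0.0582]
tool_rot: [-180.0, 0.0, 90.0]
force: [0.4, 0.4, -3.6]
grip_width: 0.0578
grasp_force: 30.0
```

Emit:
step_arm(
  moves=[
    {"dp":[0,0,1],"dr":[0,0,0],"fingers":1},
    {"dp":[0,0,0],"dr":[0,0,0],"fingers":1},
    {"dp":[0,0,0],"dr":[0,0,0],"fingers":1},
    {"dp":[0,0,0],"dr":[0,0,0],"fingers":1},
    {"dp":[0,0,0],"dr":[0,0,0],"fingers":1},
  ],
)

```text
time_s: 20.55
tool_pos: [0.6076, 0.2222, 0.0578]
tool_rot: [180.0, 0.0, 90.0]
force: [-0.4, 0.0, -3.0]
grip_width: 0.0582
grasp_force: 30.0
```

Emit:
step_arm(
  moves=[
    {"dp":[-1,-1.5,3],"dr":[0,0,0],"fingers":1},
    {"dp":[0,0,2],"dr":[0,0,0],"fingers":1},
    {"dp":[0,0,1],"dr":[0,0,0],"fingers":1},
    {"dp":[0,0,1],"dr":[0,0,0],"fingers":1},
    {"dp":[0,0,0],"dr":[0,0,0],"fingers":1},
  ],
)

```text
time_s: 21.18
tool_pos: [0.6059, 0.2211, 0.0511]
tool_rot: [-180.0, 0.0, 90.0]
force: [-1.9, -0.6, 1.0]
grip_width: 0.058
grasp_force: 30.0
```

Floor reached; release and lift clear.

Emit:
step_arm(
  moves=[
    {"dp":[0,0,0],"dr":[0,0,0],"fingers":0.28},
    {"dp":[0,0,0],"dr":[0,0,0],"fingers":0.2},
    {"dp":[0,0,0],"dr":[0,0,0],"fingers":0},
    {"dp":[0,0,0],"dr":[0,0,0],"fingers":0},
    {"dp":[0,0,-20],"dr":[0,0,0],"fingers":0},
  ],
)

```text
time_s: 21.8
tool_pos: [0.605, 0.2205, 0.0699]
tool_rot: [-179.8, 0.1, 90.0]
force: [-0.6, 0.0, 1.2]
grip_width: 0.0853
grasp_force: 0.0
```

Emit:
step_arm(
  moves=[
    {"dp":[0,0,-40],"dr":[0,0,0],"fingers":0},
    {"dp":[0,0,-50],"dr":[0,0,0],"fingers":0},
    {"dp":[-10,-35,-50],"dr":[0,0,0],"fingers":0},
    {"dp":[-25,-60,0],"dr":[0,0,0],"fingers":0},
    {"dp":[-21,-60,0],"dr":[0,0,0],"fingers":0},
  ],
)

```text
time_s: 22.42
tool_pos: [0.4583, 0.1691, 0.2136]
tool_rot: [179.9, -0.1, 90.2]
force: [-1.9, -0.6, 4.7]
grip_width: 0.0872
grasp_force: 0.0
```

Emit:
step_arm(
  moves=[
    {"dp":[0,0,40],"dr":[0,0,0],"fingers":0},
    {"dp":[0,0,20],"dr":[0,0,0],"fingers":0},
    {"dp":[0,0,0],"dr":[0,0,0],"fingers":0},
    {"dp":[0,0,0],"dr":[0,0,0],"fingers":0},
    {"dp":[0,0,0],"dr":[0,0,0],"fingers":0},
  ],
)

```text
time_s: 23.05
tool_pos: [0.4596, 0.17, 0.1527]
tool_rot: [-180.0, -0.3, 90.2]
force: [0.0, 0.2, -0.3]
grip_width: 0.0871
grasp_force: 0.0
```

```bash
python3 -c "
from h import *
o=st();snap('w8')"
```

```text
23.05 [0.4596 0.17   0.1527] [-179.97   -0.28   90.21] w 0.0871 gf 0.0 F [ 0.   0.2 -0.3] q [ 43.   9. -70. 109.   9.  68. -30.]
```

View pics/w8.png

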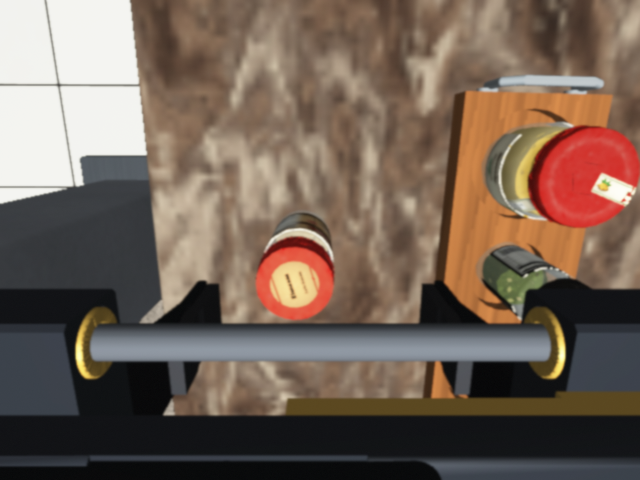

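```bash
python3 -c "
from h import *
print(plane(cam('w8'),(295,283),.106),tri(cam('w8'),(295,283),cam('w3'),(260,175)),tri(cam('w8'),(295,283),cam('w5'),(207,57)),plane(cam('w8'),(585,176),.094),plane(cam('w8'),(490,80),.05))"
```

```text
[0.44591936 0.16263017 0.106     ] [0.44712258 0.16410878 0.10889918] [0.44544058 0.16038982 0.10032435] [0.60337408 0.22042502 0.094     ] [0.56354974 0.27403113 0.05      ]
```

Emit:
step_arm(
  moves=[
    {"dp":[-8,-13.5,0],"dr":[0,0,0],"fingers":0},
    {"dp":[0,0,20],"dr":[0,0,0],"fingers":0},
    {"dp":[0,0,30],"dr":[0,0,0],"fingers":0},
    {"dp":[0,0,30],"dr":[0,0,0],"fingers":0},
    {"dp":[0,0,16],"dr":[0,0,0],"fingers":0},
  ],
  squeeze=25,
)

```text
time_s: 23.72
tool_pos: [0.4452, 0.1608, 0.0552]
tool_rot: [-179.9, -0.1, 90.1]
force: [0.6, -0.8, 0.9]
grip_width: 0.0868
grasp_force: 0.0
```

```bash
python3 -c "
from h import *
st()"
```

```text
23.73 [0.4452 0.1608 0.0552] [-1.7991e+02 -1.3000e-01  9.0140e+01] w 0.0868 gf 0.0 F [ 0.6 -0.8  0.9] q [ 38.  16. -66. 117.  17.  58. -37.]
```

Emit:
step_arm(
  moves=[
    {"dp":[1,0,0],"dr":[0,0,0],"fingers":0.3},
    {"dp":[0,0,0],"dr":[0,0,0],"fingers":0.45},
    {"dp":[0,0,0],"dr":[0,0,0],"fingers":0.6},
    {"dp":[0,0,0],"dr":[0,0,0],"fingers":1},
    {"dp":[0,0,0],"dr":[0,0,0],"fingers":1},
  ],
)

```text
time_s: 24.35
tool_pos: [0.446, 0.1612, 0.0568]
tool_rot: [179.9, -0.0, 90.1]
force: [-0.2, 0.1, 0.3]
grip_width: 0.045
grasp_force: 1.1
```

Emit:
step_arm(
  moves=[
    {"dp":[0,0,-15],"dr":[0,0,0],"fingers":1},
    {"dp":[0,0,-35],"dr":[0,0,0],"fingers":1},
    {"dp":[0,0,-45],"dr":[0,0,0],"fingers":1},
    {"dp":[0,0,-45],"dr":[0,0,0],"fingers":1},
    {"dp":[0,0,-20],"dr":[0,0,0],"fingers":1},
  ],
)

```text
time_s: 24.98
tool_pos: [0.4467, 0.1621, 0.2194]
tool_rot: [179.7, -0.0, 90.1]
force: [0.2, -0.6, -1.6]
grip_width: 0.0442
grasp_force: 25.0
```

```bash
python3 -c "
from h import *
st()"
```

```text
24.98 [0.4467 0.1621 0.2194] [179.72  -0.    90.13] w 0.0442 gf 25.0 F [ 0.2 -0.6 -1.6] q [ 53.  -3. -73. 106.  -3.  75. -19.]
```

Emit:
step_arm(
  moves=[
    {"dp":[-25,12,0],"dr":[0,0,0],"fingers":1},
    {"dp":[-45,22,0],"dr":[0,0,0],"fingers":1},
    {"dp":[-50,25,0],"dr":[0,0,0],"fingers":1},
    {"dp":[-50,25,0],"dr":[0,0,0],"fingers":1},
    {"dp":[-50,25,0],"dr":[0,0,0],"fingers":1},
  ],
)

```text
time_s: 25.6
tool_pos: [0.5553, -0.0618, 0.2152]
tool_rot: [-180.0, -0.1, 90.0]
force: [0.2, 0.3, 0.2]
grip_width: 0.0441
grasp_force: 25.0
```

Emit:
step_arm(
  moves=[
    {"dp":[-45,22,0],"dr":[0,0,0],"fingers":1},
    {"dp":[-30,14,0],"dr":[0,0,0],"fingers":1},
    {"dp":[-15,7,0],"dr":[0,0,0],"fingers":1},
    {"dp":[0,0,0],"dr":[0,0,0],"fingers":1},
    {"dp":[0,0,0],"dr":[0,0,0],"fingers":1},
  ],
)

```text
time_s: 26.22
tool_pos: [0.5978, -0.1465, 0.2163]
tool_rot: [180.0, -0.1, 90.2]
force: [-0.5, 0.3, -1.5]
grip_width: 0.0441
grasp_force: 25.0
```

```bash
python3 -c "
from h import *
st()"
```

```text
26.23 [ 0.5978 -0.1465  0.2163] [ 1.7997e+02 -1.1000e-01  9.0240e+01] w 0.0441 gf 25.0 F [-0.5  0.3 -1.5] q [ 56.  24. -58.  87.  21.  80.  -3.]
```

Emit:
step_arm(
  moves=[
    {"dp":[-1.5,1,25],"dr":[0,0,0],"fingers":1},
    {"dp":[0,0,40],"dr":[0,0,0],"fingers":1},
    {"dp":[0,0,35],"dr":[0,0,0],"fingers":1},
    {"dp":[0,0,15],"dr":[0,0,0],"fingers":1},
    {"dp":[0,0,8],"dr":[0,0,0],"fingers":1},
  ],
)

```text
time_s: 26.85
tool_pos: [0.5994, -0.1491, 0.0935]
tool_rot: [179.9, -0.1, 90.2]
force: [-0.3, 0.2, -0.2]
grip_width: 0.0443
grasp_force: 25.0
```

Emit:
step_arm(
  moves=[
    {"dp":[0,0,5],"dr":[0,0,0],"fingers":1},
    {"dp":[0,0,5],"dr":[0,0,0],"fingers":1},
    {"dp":[0,0,5],"dr":[0,0,0],"fingers":1},
    {"dp":[0,0,3],"dr":[0,0,0],"fingers":1},
    {"dp":[0,0,0],"dr":[0,0,0],"fingers":1},
  ],
)

```text
time_s: 27.48
tool_pos: [0.5992, -0.1499, 0.075]
tool_rot: [180.0, -0.1, 90.1]
force: [0.9, 0.4, -0.9]
grip_width: 0.0441
grasp_force: 25.0
```

Emit:
step_arm(
  moves=[
    {"dp":[1,0,4],"dr":[0,0,0],"fingers":1},
    {"dp":[0,0,3],"dr":[0,0,0],"fingers":1},
    {"dp":[0,0,2],"dr":[0,0,0],"fingers":1},
    {"dp":[0,0,1],"dr":[0,0,0],"fingers":1},
    {"dp":[0,0,0],"dr":[0,0,0],"fingers":1},
  ],
)

```text
time_s: 28.1
tool_pos: [0.5993, -0.1489, 0.0652]
tool_rot: [180.0, -0.1, 90.1]
force: [-0.5, 0.7, -2.0]
grip_width: 0.0442
grasp_force: 25.0
```

Emit:
step_arm(
  moves=[
    {"dp":[0,0,1],"dr":[0,0,0],"fingers":1},
    {"dp":[0,0,0.5],"dr":[0,0,0],"fingers":1},
    {"dp":[0,0,0],"dr":[0,0,0],"fingers":1},
    {"dp":[0,0,0],"dr":[0,0,0],"fingers":1},
    {"dp":[0,0,0],"dr":[0,0,0],"fingers":1},
  ],
)

```text
time_s: 28.72
tool_pos: [0.5995, -0.1489, 0.0648]
tool_rot: [179.9, -0.0, 90.1]
force: [-2.3, 1.1, 5.4]
grip_width: 0.0441
grasp_force: 25.0
```

Floor touched. Release, rise, move over jar B (0.436, -0.171).

Emit:
step_arm(
  moves=[
    {"dp":[0,0,-0.5],"dr":[0,0,0],"fingers":0.42},
    {"dp":[0,0,0],"dr":[0,0,0],"fingers":0.3},
    {"dp":[0,0,0],"dr":[0,0,0],"fingers":0.1},
    {"dp":[0,0,0],"dr":[0,0,0],"fingers":0},
    {"dp":[0,0,-20],"dr":[0,0,0],"fingers":0},
  ],
)

```text
time_s: 29.35
tool_pos: [0.598, -0.1488, 0.0834]
tool_rot: [-179.9, -0.1, 90.1]
force: [0.3, -0.4, 0.0]
grip_width: 0.0819
grasp_force: 0.0
```

Emit:
step_arm(
  moves=[
    {"dp":[0,0,-40],"dr":[0,0,0],"fingers":0},
    {"dp":[0,0,-40],"dr":[0,0,0],"fingers":0},
    {"dp":[-5,-50,0],"dr":[0,0,0],"fingers":0},
    {"dp":[-10,-55,0],"dr":[0,0,0],"fingers":0},
    {"dp":[-7,-58,0],"dr":[0,0,0],"fingers":0},
  ],
)

```text
time_s: 29.98
tool_pos: [0.4357, -0.1711, 0.1647]
tool_rot: [179.9, -0.1, 90.2]
force: [-0.4, -0.4, 2.0]
grip_width: 0.0868
grasp_force: 0.0
```

Emit:
step_arm(
  moves=[
    {"dp":[0,0,10],"dr":[0,0,0],"fingers":0},
    {"dp":[0,0,0],"dr":[0,0,0],"fingers":0},
    {"dp":[0,0,0],"dr":[0,0,0],"fingers":0},
    {"dp":[0,0,0],"dr":[0,0,0],"fingers":0},
    {"dp":[0,0,0],"dr":[0,0,0],"fingers":0},
  ],
)

```text
time_s: 30.6
tool_pos: [0.4372, -0.1701, 0.1539]
tool_rot: [179.9, -0.2, 90.2]
force: [0.4, -0.0, -0.9]
grip_width: 0.087
grasp_force: 0.0
```

```bash
python3 -c "
from h import *
st();snap('w9')"
```

```text
30.6 [ 0.4372 -0.1701  0.1539] [179.92  -0.23  90.23] w 0.087 gf 0.0 F [ 0.4 -0.  -0.9] q [ 83.   2. -65. 111.   2.  68.  18.]
```

View pics/w9.png

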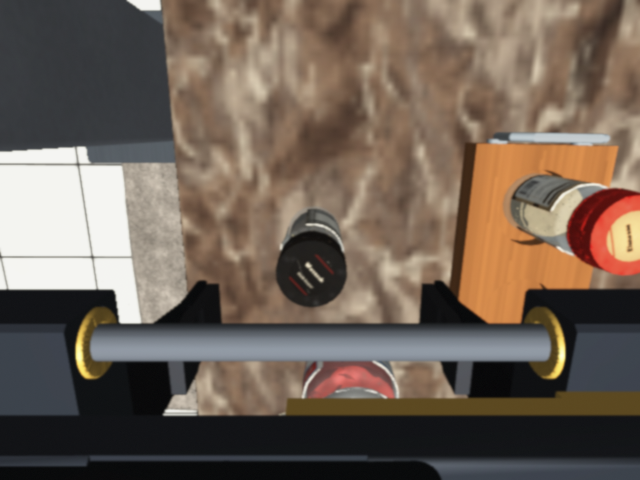

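```bash
python3 -c "
from h import *
m=cam('w9');print(plane(m,(312,270),.105),tri(m,(312,270),cam('w1'),(270,166)),plane(m,(470,144),.024),plane(m,(616,147),.024),plane(m,(622,232),.114))"
```

```text
[ 0.43300847 -0.17061395  0.105     ] [ 0.43453221 -0.17113863  0.10151367] [ 0.54288429 -0.10504245  0.024     ] [ 0.64614403 -0.10674749  0.024     ] [ 0.59312326 -0.14627597  0.114     ]
```

Emit:
step_arm(
  moves=[
    {"dp":[-1,-2.5,20],"dr":[0,0,0],"fingers":0},
    {"dp":[0,0,30],"dr":[0,0,0],"fingers":0},
    {"dp":[0,0,30],"dr":[0,0,0],"fingers":0},
    {"dp":[0,0,13],"dr":[0,0,0],"fingers":0},
    {"dp":[0,0,4],"dr":[0,0,0],"fingers":0},
  ],
)

```text
time_s: 31.28
tool_pos: [0.4339, -0.1716, 0.0567]
tool_rot: [180.0, -0.2, 90.1]
force: [0.6, -0.2, 0.4]
grip_width: 0.0866
grasp_force: 0.0
```

Emit:
step_arm(
  moves=[
    {"dp":[0,0,0],"dr":[0,0,0],"fingers":0.35},
    {"dp":[0,0,0],"dr":[0,0,0],"fingers":0.6},
    {"dp":[0,0,0],"dr":[0,0,0],"fingers":1},
    {"dp":[0,0,0],"dr":[0,0,0],"fingers":1},
    {"dp":[0,0,0],"dr":[0,0,0],"fingers":1},
  ],
)

```text
time_s: 31.9
tool_pos: [0.4339, -0.1723, 0.0572]
tool_rot: [179.9, -0.1, 90.1]
force: [-0.3, 0.1, 0.0]
grip_width: 0.045
grasp_force: 0.0
```

```bash
python3 -c "
from h import *
st()"
```

```text
31.9 [ 0.4339 -0.1723  0.0572] [ 1.7995e+02 -5.0000e-02  9.0080e+01] w 0.045 gf 0.0 F [-0.3  0.1  0. ] q [ 77.  13. -63. 117.  14.  57.   7.]
```

Needs more closing time before lifting.

Emit:
step_arm(
  moves=[
    {"dp":[0,0,0],"dr":[0,0,0],"fingers":1},
    {"dp":[0,0,0],"dr":[0,0,0],"fingers":1},
    {"dp":[0,0,0],"dr":[0,0,0],"fingers":1},
    {"dp":[0,0,0],"dr":[0,0,0],"fingers":1},
    {"dp":[0,0,0],"dr":[0,0,0],"fingers":1},
  ],
)

```text
time_s: 32.52
tool_pos: [0.4338, -0.1722, 0.0571]
tool_rot: [180.0, -0.1, 90.1]
force: [-1.1, -0.3, 1.2]
grip_width: 0.04
grasp_force: 25.0
```

Emit:
step_arm(
  moves=[
    {"dp":[0,0,-15],"dr":[0,0,0],"fingers":1},
    {"dp":[0,0,-30],"dr":[0,0,0],"fingers":1},
    {"dp":[0,0,-35],"dr":[0,0,0],"fingers":1},
    {"dp":[0,0,-20],"dr":[0,0,0],"fingers":1},
    {"dp":[-5,20,0],"dr":[0,0,0],"fingers":1},
  ],
)

```text
time_s: 33.15
tool_pos: [0.4546, -0.1784, 0.16]
tool_rot: [179.8, 0.4, 90.0]
force: [-0.8, -1.1, -0.8]
grip_width: 0.0401
grasp_force: 24.9
```

Emit:
step_arm(
  moves=[
    {"dp":[-15,40,0],"dr":[0,0,0],"fingers":1},
    {"dp":[-16,42,0],"dr":[0,0,0],"fingers":1},
    {"dp":[-15,38,0],"dr":[0,0,0],"fingers":1},
    {"dp":[-9,22,0],"dr":[0,0,0],"fingers":1},
    {"dp":[0,0,0],"dr":[0,0,0],"fingers":1},
  ],
)

```text
time_s: 33.78
tool_pos: [0.597, -0.2321, 0.1574]
tool_rot: [179.9, -0.2, 90.1]
force: [-0.8, 0.3, -1.0]
grip_width: 0.0401
grasp_force: 25.0
```

```bash
python3 -c "
from h import *
st()
snap('w10')
s=env.camera_model('side')
im=env.read_camera('side')[:,:,::-1]
a=cv2.resize(im[190:310,270:450],(600,400),interpolation=3)
k=10/3
def ring(x,y,r,z,c):
    p=np.array([(proj(s,[x+r*np.cos(u),y+r*np.sin(u),z])-(270,190)+.5)*k-.5 for u in np.linspace(0,6.28,60)]);cv2.polylines(a,[np.int32(p)],True,c,1)
ring(.596,-.233,.0285,.024,(0,255,0));ring(.598,-.149,.0285,.024,(0,255,0))
cv2.imwrite('pics/s10.png',a)"
```

```text
33.77 [ 0.597  -0.2321  0.1574] [179.89  -0.19  90.08] w 0.0401 gf 25.0 F [-0.8  0.3 -1. ] q [ 62.  31. -59.  88.  27.  76.   0.]
```

View pics/s10.png

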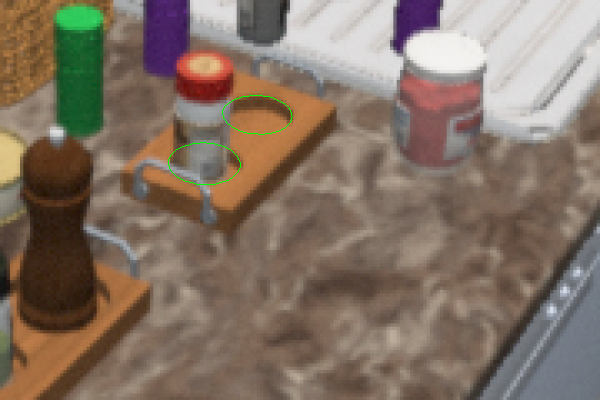

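The red jar stands upright in its well and B hovers over the other (rim at crop 258,115). Lowering.

Emit:
step_arm(
  moves=[
    {"dp":[0,-0.5,20],"dr":[0,0,0],"fingers":1},
    {"dp":[0,0,25],"dr":[0,0,0],"fingers":1},
    {"dp":[0,0,16],"dr":[0,0,0],"fingers":1},
    {"dp":[0,0,8],"dr":[0,0,0],"fingers":1},
    {"dp":[0,0,4],"dr":[0,0,0],"fingers":1},
  ],
)

```text
time_s: 34.5
tool_pos: [0.5953, -0.2319, 0.0839]
tool_rot: [180.0, -0.1, 90.1]
force: [1.1, -0.0, -0.8]
grip_width: 0.0402
grasp_force: 25.0
```

Emit:
step_arm(
  moves=[
    {"dp":[0,0,5],"dr":[0,0,0],"fingers":1},
    {"dp":[0,0,4],"dr":[0,0,0],"fingers":1},
    {"dp":[0,0,3],"dr":[0,0,0],"fingers":1},
    {"dp":[0,0,2],"dr":[0,0,0],"fingers":1},
    {"dp":[0,0,0],"dr":[0,0,0],"fingers":1},
  ],
)

```text
time_s: 35.12
tool_pos: [0.5954, -0.2319, 0.07]
tool_rot: [180.0, -0.1, 90.1]
force: [0.5, 0.9, -0.7]
grip_width: 0.0403
grasp_force: 25.0
```

Emit:
step_arm(
  moves=[
    {"dp":[0,0,2],"dr":[0,0,0],"fingers":1},
    {"dp":[0,0,2],"dr":[0,0,0],"fingers":1},
    {"dp":[0,0,1],"dr":[0,0,0],"fingers":1},
    {"dp":[0,0,0],"dr":[0,0,0],"fingers":1},
    {"dp":[0,0,0],"dr":[0,0,0],"fingers":1},
  ],
)

```text
time_s: 35.75
tool_pos: [0.5955, -0.2319, 0.0652]
tool_rot: [179.9, -0.1, 90.1]
force: [-0.6, 0.4, -0.3]
grip_width: 0.0403
grasp_force: 25.0
```

Emit:
step_arm(
  moves=[
    {"dp":[0,0,0.5],"dr":[0,0,0],"fingers":1},
    {"dp":[0,0,0],"dr":[0,0,0],"fingers":1},
    {"dp":[0,0,0],"dr":[0,0,0],"fingers":0.48},
    {"dp":[0,0,0],"dr":[0,0,0],"fingers":0.3},
    {"dp":[0,0,0],"dr":[0,0,0],"fingers":0},
  ],
)

```text
time_s: 36.38
tool_pos: [0.5954, -0.2319, 0.0644]
tool_rot: [180.0, -0.1, 90.1]
force: [0.0, 0.6, -0.5]
grip_width: 0.0578
grasp_force: 0.0
```

Emit:
step_arm(
  moves=[
    {"dp":[0,0,0],"dr":[0,0,0],"fingers":0},
    {"dp":[0,0,0],"dr":[0,0,0],"fingers":0},
    {"dp":[0,0,-15],"dr":[0,0,0],"fingers":0},
    {"dp":[0,0,-40],"dr":[0,0,0],"fingers":0},
    {"dp":[0,0,-50],"dr":[0,0,0],"fingers":0},
  ],
)

```text
time_s: 37.0
tool_pos: [0.5949, -0.2318, 0.171]
tool_rot: [-180.0, -0.1, 90.1]
force: [-0.1, -0.8, 0.8]
grip_width: 0.0867
grasp_force: 0.0
```

Emit:
step_arm(
  moves=[
    {"dp":[0,-40,-50],"dr":[0,0,0],"fingers":0},
    {"dp":[30,-30,-50],"dr":[0,0,0],"fingers":0},
    {"dp":[40,0,-40],"dr":[0,0,0],"fingers":0},
    {"dp":[40,0,0],"dr":[0,0,0],"fingers":0},
    {"dp":[40,0,0],"dr":[0,0,0],"fingers":0},
  ],
)

```text
time_s: 37.62
tool_pos: [0.5276, -0.082, 0.3079]
tool_rot: [179.8, 0.0, 90.1]
force: [-0.1, 0.1, 0.3]
grip_width: 0.0867
grasp_force: 0.0
```

```bash
python3 -c "
from h import *
st();snap('w11')
a=cv2.resize(cv2.imread('pics/w11.png'),(400,300));b=cv2.resize(env.read_camera('side')[150:400,180:430,::-1],(400,400),interpolation=3)
cv2.imwrite('pics/v11.png',np.hstack([np.vstack([a,np.zeros((100,400,3),np.uint8)]),b]))"
```

```text
37.62 [ 0.5276 -0.082   0.3079] [1.7984e+02 5.0000e-02 9.0110e+01] w 0.0867 gf 0.0 F [-0.1  0.1  0.3] q [ 70.  11. -72.  90.  10.  86.  -2.]
```

View pics/v11.png

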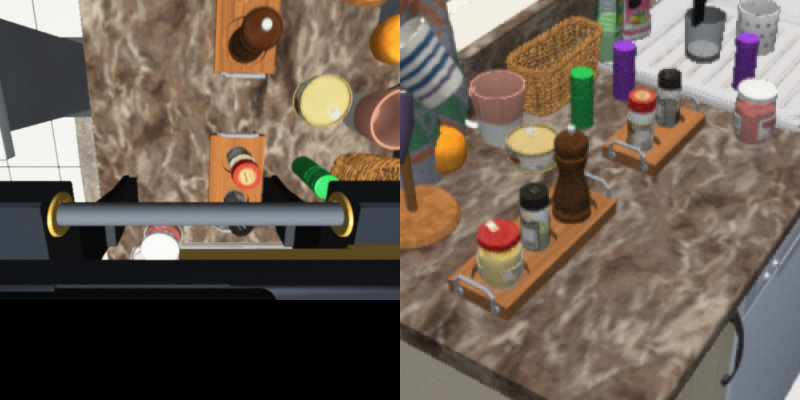

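All five stand upright in their wells; the gripper is clear. Settle and hand in.

Emit:
step_arm(
  moves=[
    {"dp":[0,0,0],"dr":[0,0,0],"fingers":0},
    {"dp":[0,0,0],"dr":[0,0,0],"fingers":0},
    {"dp":[0,0,0],"dr":[0,0,0],"fingers":0},
    {"dp":[0,0,0],"dr":[0,0,0],"fingers":0},
    {"dp":[0,0,0],"dr":[0,0,0],"fingers":0},
  ],
)

```text
time_s: 38.35
tool_pos: [0.5274, -0.084, 0.3061]
tool_rot: [180.0, -0.1, 90.1]
force: [-0.2, 0.8, 0.2]
grip_width: 0.0869
grasp_force: 0.0
```

```bash
python3 -c "
from cell import env
print(env.sign_off())"
```

```text
the job is handed in; nothing more can be done
None
```

Both caddies are filled and the job is handed in at about 38 s: in the last pictures all five items stand upright in their wells, with the white-lidded jar and tin left alone; the hand-in returned no verdict.

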